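# Set the index wheel and apply the roller brake

## Task

On the printer feed unit, push an arm of the three-armed black handwheel with a fingertip until its long arm points straight at the upright index pin. Then push the steel brake lever clockwise (seen from above) as far as it goes, to its stop post, leaving the wheel as set. Do not lift the wheel, which sits loosely on its spindle, and leave the loose parts and tools where they lie.

Things in the scene. Friction and masses are not known exactly. Their poses are not given: they have to be found in the camera images.
- unit: Printer feed unit, a fixed black box 300 (x) x 430 (y) mm. Its flat deck is 80 mm above the table and carries the wheel (left) and the brake lever (right); two rollers between low side plates along its far edge reach 116 mm above the table. Origin at the centre of its underside, x away from the robot at yaw 0, z up.
- wheel_hub (a point): Black handwheel on the unit's deck: this point is on its vertical axis at the top of its 38 mm hub, 132 mm above the table (a 12 mm spindle stands out 20 mm more). Three level arms 120 degrees apart, 14 mm wide, 14 mm thick, undersides 29 mm and tops 43 mm above the deck: one long and pointed (98 mm from the axis), two short with round ends (65 mm). x along the long arm, z up.
- handwheel (a joint): Angle of the wheel, rad: 0 when the long arm points along the unit's x axis, growing counter-clockwise seen from above. Turns either way with friction of about 0.12 N m and stays where it is left. At the start the long arm is 45 to 120 degrees clockwise of the pin, so it goes counter-clockwise. The wheel also slides up its spindle if lifted.
- pointer_tip (a point): Top of the pointed end of the wheel's long arm, 98 mm from the wheel's axis, 123 mm above the table. x axis along the arm outwards, z up.
- index_pin (a point): Top of the upright dark steel index pin, 9 mm thick and 42 mm high above the deck, standing 118 mm from the wheel's axis (20 mm beyond the circle of the long arm's tip) at the end of a flat steel strip 3 mm thick lying on the deck that comes from the spindle. Fixed. x axis from the wheel's axis to the pin, z up.
- brake (a joint): Angle of the brake lever about its vertical pivot, rad: 0 is off (it points to the unit's right, -y), it grows clockwise seen from above to 1.35, fully on, where it meets the stop post (steel, 10 mm thick, 34 mm high above the deck) and can go no further. Friction about 0.08 N m; it stays where it is left. Starts between 0 and 0.3.
- brake_pivot (a point): The brake lever's vertical axis, at the top of its 30 mm boss, 122 mm above the table. The lever is a dark steel arm 12 mm wide and 12 mm thick, its underside 26 mm and its top 38 mm above the deck, with a black round end 18 mm across 68 mm from the pivot.
- brake_tip (a point): Top of the round end of the brake lever, 68 mm from its pivot, 119 mm above the table.
- bearing: Loose steel bearing ring, 30 mm across, 12 mm high, lying on the deck between wheel and lever, towards the front. Origin at the centre of its underside. Bystander.
- spacer: Loose brass spacer, 18 mm across, 26 mm high, standing on the deck behind and between wheel and lever. Origin at the centre of its underside. Bystander.
- driver: Screwdriver lying on the table at the right front. Bystander.
- wrench: Wrench lying on the table at the left front. Bystander.
- grease: Small jar, 56 mm across and 60 mm high, on the table to the right. Bystander.
- tray: Divided grey parts tray 120 x 160 x 35 mm on the table to the left. Bystander.
- brush: Brush lying on the table to the left, beyond the tray. Bystander.

How it is judged:
By the outcome, as a careful person would: the job done as asked, in the order asked, and still so for the second after the job is handed in, with the robot touching nothing.
It also fails if it takes over 56 s, if anything falls off the work surface, if the arm or the gripper's body presses on something with over 40 N, if the wrist force passes 120 N, or if a joint passes its speed limit or range.

## Robot

A 6-joint arm with a two-finger parallel gripper is mounted at the origin on the work surface. World frame = base frame: x ahead of the robot, y to its left, z up, the work surface at z = 0. Lengths are in m, angles in degrees, forces in N, time in s.
With the tool pointing down it reaches from about 0.375 to 0.75 m from the base axis. Payload 9 kg.
Tool frame: the origin (TCP) lies where the fingers leave the gripper's body, on its centre line; the fingertips stand 73 mm ahead of it and the grasp point (between the pads) lies 54 mm ahead of it (robot.tip_reach is the distance from the TCP to the fingertips, in m); z points along the fingers, y is the direction in which the jaws open and shut (so a half turn about z gives the same grasp; the last joint's range is limited). The gripper opens to 85 mm and grips with 20 to 120 N. Pads are 22 mm wide; open, the fingers measure 114 mm over their backs; the gripper's body (76 mm by 85 mm) begins 54 mm behind the grasp point. The pads swing forward as they close: fully open they stand 13 mm farther back than shut.
Start: joints at [58.688, 5.964, 5.575, 89.605, 0, 77.527], TCP at [0.194, 0.568, 0.304] pointing down, gripper open.
Joint ranges: [-171.21, 171.21], [-48.23, 106.86], [-62.78, 66.21], [-105.2, 120.99], [-86.42, 89.51], [-180, 180]. Speed limits (degrees/s): [127.2, 127.2, 147.25, 180, 180, 180].

## Interface

Orientations are given as [roll, pitch, yaw] about the fixed x, y, z axes, in that order (R = Rz(yaw) Ry(pitch) Rx(roll)).
In Python, from plant import robot gives the robot as it stands. Calls block until the motion is done:
- robot.move_pose(position, orientation): joint-space move of the TCP to a pose.
- robot.line_to(position, vel=0.15, rotation=None, guard=None): straight line of the TCP; rotation=None keeps the orientation; vel is the mean speed in m/s. With guard (N) it stops when the force on the tool has changed by that much, and returns True; else False.
- robot.goto_joints(angles): joint-space move.
- robot.set_gripper(opening): finger opening in m; the grip force is fixed at half the most; returns when the fingers have stopped.
- robot.pause(seconds).
- robot.ik(position, orientation): joint angles nearest the present ones, or None.
- robot.observe(): the state.
- robot.grab_frame(name): name is "side" or "top"; returns the picture (480x640x3 uint8, blue, green, red); there is no depth.
- robot.get_calibration(name): a dict with "vertical_fov" (degrees; the focal length in pixels is half the picture's height over the tangent of half this angle, whatever the lens; pixels are square), "cx", "cy" (the principal point, pixels), "rvec" (rotation vector, rad) and "tvec" (3), from world to camera coordinates, as OpenCV has them. Camera axes: x right, y down, z forward; pixel columns grow to the right and rows downward; lengths in m; the calibration is good to about 2 mm. A picture is of the moment at which its call begins. get_calibration takes no time and is no camera call.
A pose or a line that the arm cannot do raises robot.IKError and nothing moves.
- robot.job_done(): hands the job in, once; it reports no verdict.
The state is a dict: "time": time; "q": joint angles; "qvel": joint speeds; "joint_torque": joint torques, N m; "tool_pos": TCP position; "tcp_rot": TCP orientation; "ft_force": force on the tool from outside, world axes, zero at the start; "torque": the same for the moment, N m; "gripper_width": finger opening in m.
Only numpy, scipy, OpenCV 4.12 (cv2) and the standard library are available. Lean on these libraries where they do the work, as an engineer would, in place of code of your own. Each camera call takes 0.05 s, during which the arm holds its last target.

## Working session

There is one attempt and no reset: what is moved stays moved. The work goes in short steps, each a Python script; the robot and the scene stay as the last script left them, time stands still between calls to the robot, and variables do not carry over. Pictures are saved under pics/ and viewed, and the job is handed in when it is done.

```bash
ls; mkdir -p pics
python3 - <<'E'
from plant import robot
import cv2
for n in("side","top"):
    cv2.imwrite(f"pics/{n}0.png",robot.grab_frame(n)); print(n,robot.get_calibration(n))
o=robot.observe(); print(o)
E
```

```text
pics
side {'vertical_fov': 47.981732558895054, 'cx': 313.1635775002551, 'cy': 238.0541573808764, 'rvec': array([ 2.2965978 , -0.45251814,  0.21911467]), 'tvec': array([-0.47163102,  0.20787548,  1.58508662])}
top {'vertical_fov': 44.14292015270242, 'cx': 322.1450300983577, 'cy': 238.9126904331499, 'rvec': array([ 2.14105555, -2.14849209,  0.16273583]), 'tvec': array([0.01681237, 0.52667706, 1.88842953])}
{'time': 0.1, 'q': array([5.86865130e+01, 5.99442170e+00, 5.53216185e+00, 8.96051112e+01,
       1.13600245e-03, 7.75254482e+01]), 'qvel': array([ 0.05499237, -0.12227553,  0.02697617, -0.10435095,  0.09030214,
       -0.03043681]), 'joint_torque': array([ 7.88528501e-03, -5.58204961e+01,  5.04720712e+01,  1.29240775e-02,
       -2.02336059e-04,  3.26358486e-05]), 'tool_pos': array([0.19363162, 0.56767299, 0.30321418]), 'tcp_rot': array([-1.79934465e+02, -1.56617312e-02,  1.61161055e+02]), 'ft_force': array([ 0.01037542, -0.23824451,  0.42951094]), 'torque': array([ 0.01584885, -0.03070786, -0.0206442 ]), 'gripper_width': 0.08513528389171635}
```

View pics/top0.png

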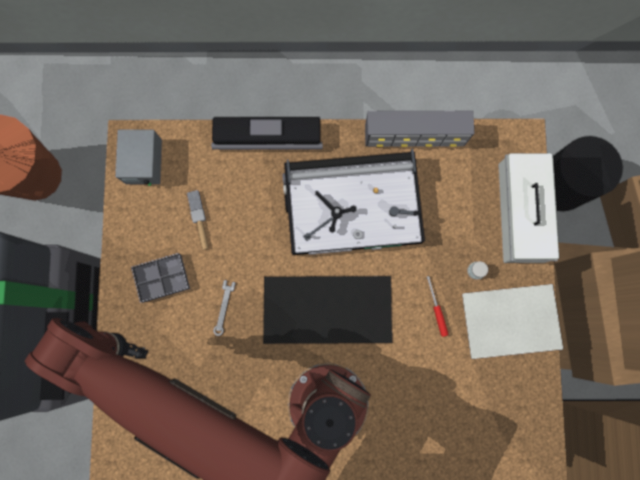

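View pics/side0.png

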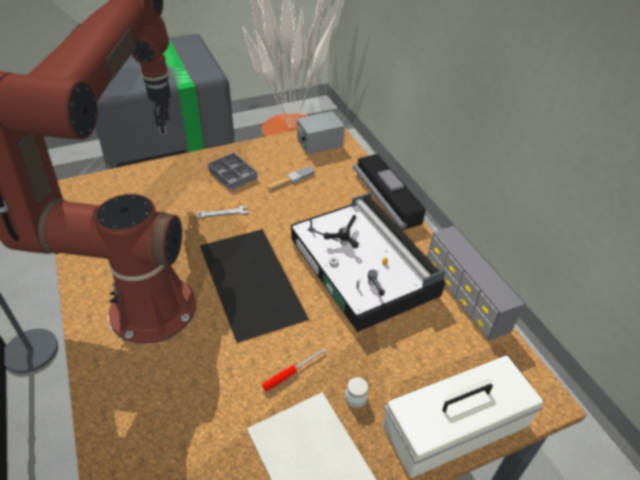

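Run:
```python
import cv2
a=cv2.imread("pics/top0.png")[140:265,275:435]; cv2.imwrite("pics/t0c.png",cv2.resize(a,None,fx=4.8,fy=4.8,interpolation=cv2.INTER_CUBIC))
a=cv2.imread("pics/side0.png")[190:330,285:450]; cv2.imwrite("pics/s0c.png",cv2.resize(a,None,fx=4.2,fy=4.2,interpolation=cv2.INTER_CUBIC))
```

```text
(no output)
```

View pics/t0c.png

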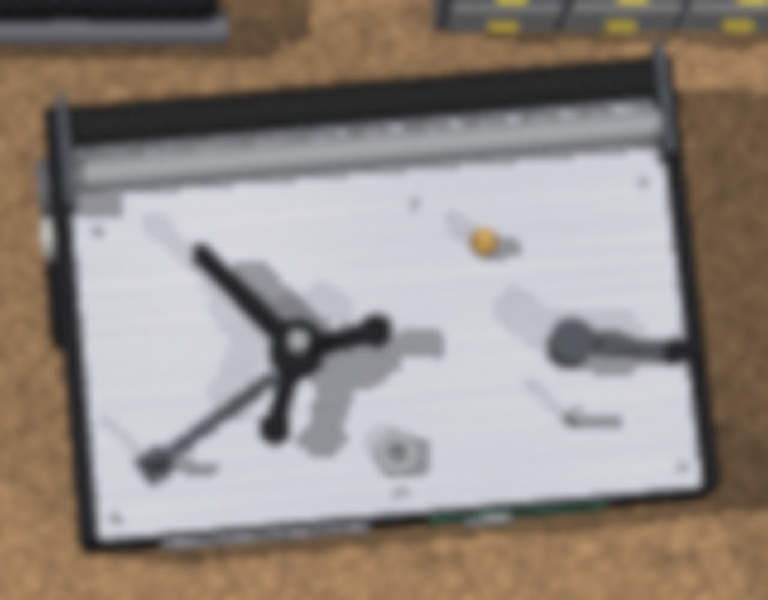

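View pics/s0c.png

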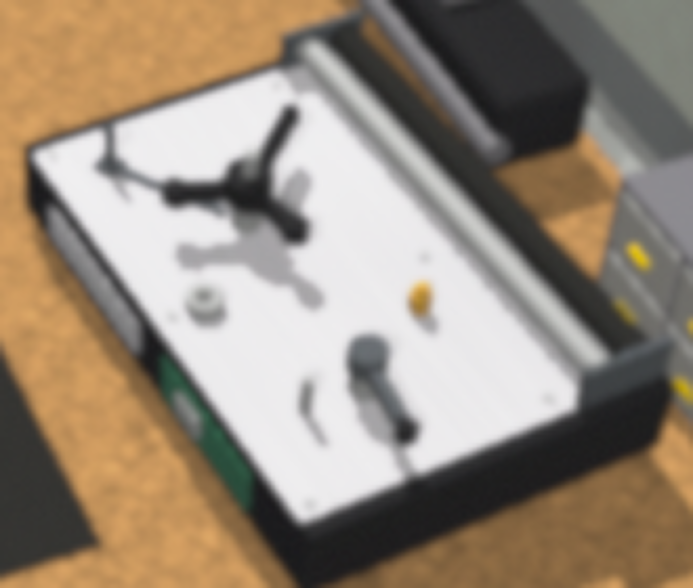

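```bash
cat > h.py <<'E'
import numpy as np, cv2
from plant import robot
C={}
for n in("side","top"):
    c=robot.get_calibration(n); f=240/np.tan(np.radians(c["vertical_fov"]/2))
    K=np.array([[f,0,c["cx"]],[0,f,c["cy"]],[0,0,1]]); C[n]=(K,np.array(c["rvec"]),np.array(c["tvec"]))
def ray(n,uv,z):
    K,r,t=C[n]; R=cv2.Rodrigues(r)[0]; o=-R.T@t
    uv=np.atleast_2d(uv).astype(float)
    d=(R.T@np.linalg.inv(K)@np.c_[uv,np.ones(len(uv))].T).T
    return o+d*((z-o[2])/d[:,2])[:,None]
def proj(n,P):
    K,r,t=C[n]; return cv2.projectPoints(np.atleast_2d(P).astype(float),r,t,K,None)[0][:,0]
E
python3 - <<'E'
from h import *
for n in C: K,r,t=C[n]; print(n,-cv2.Rodrigues(r)[0].T@t)
def ct(x,y):return [275+(x+.5)/4.8-.5,140+(y+.5)/4.8-.5]
def cs(x,y):return [285+(x+.5)/4.2-.5,190+(y+.5)/4.2-.5]
np.set_printoptions(precision=4,suppress=True)
T=dict(spindle=(298,343,.152),long=(200,252,.123),s1=(378,329,.123),s2=(274,430,.123),pin=(152,464,.122),piv=(570,341,.122),btip=(680,349,.119),post=(570,415,.114),bear=(398,452,.092),spac=(484,241,.106),cNL=(92,545,.08),cNR=(710,490,.08))
S=dict(spindle=(252,160,.152),long=(292,110,.123),s1=(297,234,.123),s2=(173,193,.123),pin=(108,127,.122),piv=(369,348,.122),btip=(405,428,.119),post=(307,380,.114),bear=(207,300,.092),spac=(421,287,.106),cNL=(28,152,.08),cNR=(302,525,.08))
for k in T: print(k,ray("top",ct(*T[k][:2]),T[k][2])[0],ray("side",cs(*S[k][:2]),S[k][2])[0])
E
```

```text
side [ 0.02501402 -1.10134033  1.25082829]
top [0.23989096 0.01955395 1.94574085]
spindle [ 0.5966 -0.0299  0.152 ] [ 0.5968 -0.0354  0.152 ]
long [0.6634 0.0332 0.123 ] [0.664  0.0325 0.123 ]
s1 [ 0.6115 -0.0831  0.123 ] [ 0.6085 -0.0901  0.123 ]
s2 [ 0.5448 -0.0147  0.123 ] [ 0.5433 -0.0183  0.123 ]
pin [0.5228 0.0646 0.122 ] [0.5274 0.0668 0.122 ]
piv [ 0.6033 -0.2087  0.122 ] [ 0.6058 -0.2074  0.122 ]
btip [ 0.5983 -0.281   0.119 ] [ 0.5964 -0.2779  0.119 ]
post [ 0.5556 -0.2086  0.114 ] [ 0.5574 -0.2117  0.114 ]
bear [ 0.5349 -0.0971  0.092 ] [ 0.5353 -0.0992  0.092 ]
spac [ 0.6742 -0.1551  0.106 ] [ 0.6755 -0.1559  0.106 ]
cNL [0.4752 0.1054 0.08  ] [0.4779 0.1062 0.08  ]
cNR [ 0.5106 -0.3047  0.08  ] [ 0.514  -0.2984  0.08  ]
```

```bash
cat >> h.py <<'E'
AX=np.array([.597,-.031])
def wp(phi,r,off):  # finger centre: along arm at angle phi (deg), off mm on CW side
    a=np.radians(phi); u=np.array([np.cos(a),np.sin(a)]); v=np.array([-u[1],u[0]])
    return AX+r*u-off*v
E
python3 - <<'E'
from h import *
print(robot.tip_reach)
for s in(90,-90):
  for th in (44,80,127):
    q=robot.ik([*wp(th,.065,.035),.178],[180,0,th+s]); print(s,th,None if q is None else np.round(q))
  for lb in(-95,-162):
    p=np.array([.604,-.208])+.066*np.array([np.cos(np.radians(lb)),np.sin(np.radians(lb))])
    q=robot.ik([*p,.178],[180,0,lb+s]); print(s,lb,None if q is None else np.round(q))
E
```

```text
0.0726
90 44 [-12.  19.   7.  78.   0.  34.]
90 80 [-9. 14.  2. 77.  0.  1.]
90 127 [ -9.   5.  -9.  76.   0. -46.]
90 -95 [-36.  17.   5.  78.   0. 149.]
90 -162 [ -36.    5.   -9.   76.    0. -144.]
-90 44 [ -12.   19.    7.   78.    0. -146.]
-90 80 [  -9.   14.    2.   77.    0. -179.]
-90 127 [ -9.   5.  -9.  76.   0. 134.]
-90 -95 [-36.  17.   5.  78.   0. -31.]
-90 -162 [-36.   5.  -9.  76.   0.  36.]
```

Run:
```python
from h import *
Z=.178
robot.set_gripper(0)
p=wp(44,.065,.036)
robot.move_pose([*p,.27],[180,0,134])
print(robot.observe()["time"])
print(robot.line_to([*p,Z],vel=.1,guard=6), robot.observe()["tool_pos"],robot.observe()["time"])
cv2.imwrite("pics/t1.png",cv2.resize(robot.grab_frame("top")[140:265,275:435],None,fx=4.8,fy=4.8,interpolation=2))
cv2.imwrite("pics/s1.png",cv2.resize(robot.grab_frame("side")[130:330,265:450],None,fx=3,fy=3,interpolation=2))
```

```text
3.5167
False [ 0.66920519 -0.01185588  0.17895609] 4.5833
```

View pics/s1.png

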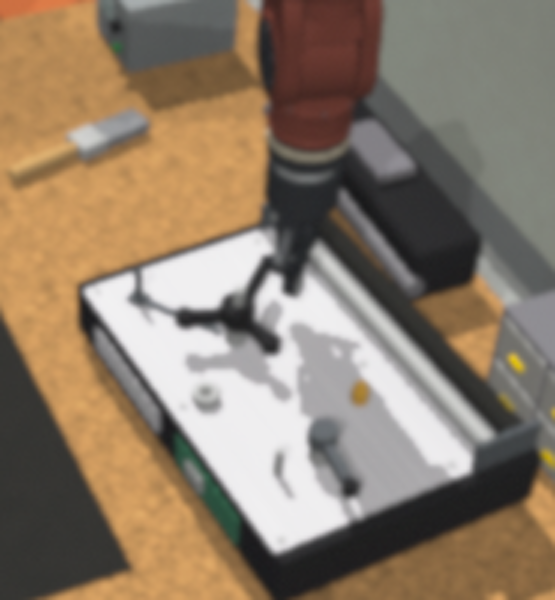

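View pics/t1.png

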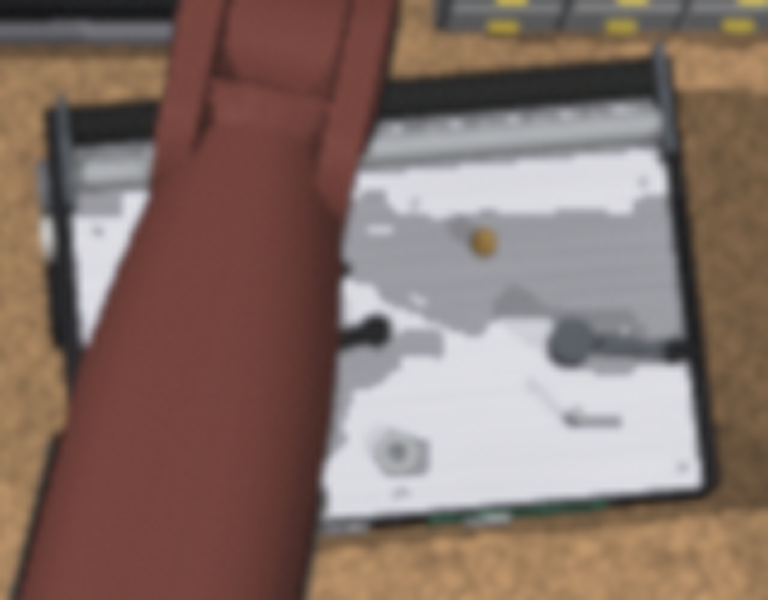

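```bash
cat >> h.py <<'E'
def arc(a,b,r=.065,off=.020,step=6,vel=.06,Z=.178):
    n=int(np.ceil(abs(b-a)/step))
    for ph in np.linspace(a,b,n+1)[1:]:
        g=robot.line_to([*wp(ph,r,off),Z],vel=vel,rotation=[180,0,ph+90],guard=12)
        if g: print("guard at",ph,robot.observe()["ft_force"]); return False
    return True
E
python3 - <<'E'
from h import *
robot.line_to([*wp(44,.065,.020),.178],vel=.05,guard=10)
print(arc(44,112)); o=robot.observe(); print(o["time"],o["ft_force"],o["tool_pos"])
f=robot.grab_frame("side"); cv2.imwrite("pics/s2.png",cv2.resize(f[130:330,265:450],None,fx=3,fy=3,interpolation=2))
# back off
robot.line_to([*wp(90,.065,.020),.178],vel=.08)
robot.line_to([*wp(90,.065,.020),.25],vel=.15)
q=robot.observe()["q"]; q[0]-=25
robot.goto_joints(q)
print(robot.observe()["time"])
for n in("side","top"): cv2.imwrite(f"pics/{n}3.png",robot.grab_frame(n))
a=cv2.imread("pics/top3.png")[140:265,275:435]; cv2.imwrite("pics/t3c.png",cv2.resize(a,None,fx=4.8,fy=4.8,interpolation=cv2.INTER_CUBIC))
a=cv2.imread("pics/side3.png")[190:330,285:450]; cv2.imwrite("pics/s3c.png",cv2.resize(a,None,fx=4.2,fy=4.2,interpolation=cv2.INTER_CUBIC))
E
```

```text
True
8.25 [-0.20570215  1.38325903  0.35072587] [0.59130717 0.03670589 0.17798444]
10.45
```

View pics/t3c.png

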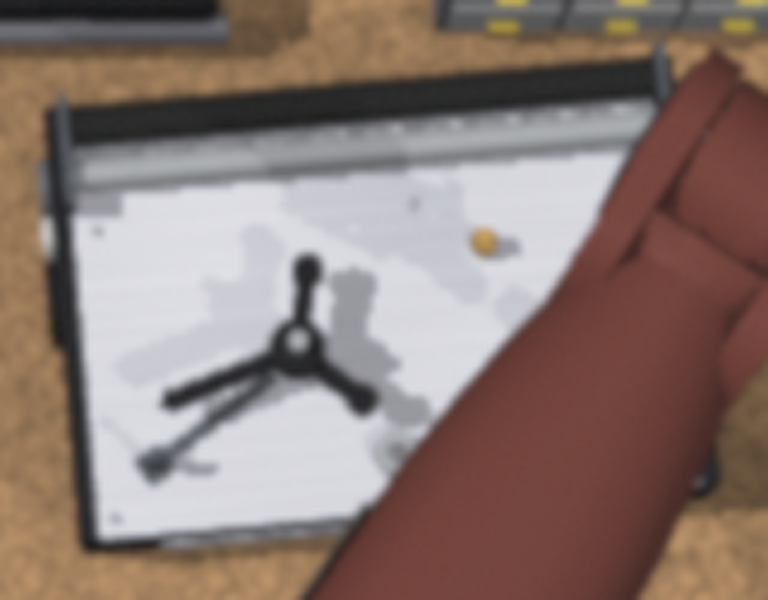

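View pics/s3c.png

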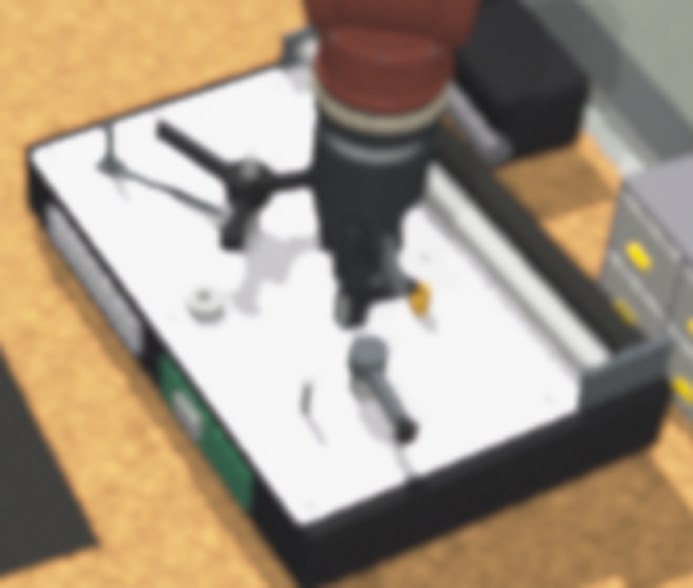

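```bash
cat >> h.py <<'E'
def fit(img,cam,z,phi,r0,r1,T,ax=None,w=.014):
    ax=AX if ax is None else ax
    g=cv2.cvtColor(img,cv2.COLOR_BGR2GRAY).astype(np.float32)
    rs=np.arange(r0,r1,.002); ss=np.arange(-w,w+1e-6,.0005)
    for it in range(4):
        a=np.radians(phi); u=np.array([np.cos(a),np.sin(a)]); v=np.array([-u[1],u[0]])
        s0=0 if it==0 else c[1]
        P=ax+rs[:,None,None]*u+(ss+s0)[None,:,None]*v
        P=np.concatenate([P,np.full(P.shape[:2]+(1,),z)],2)
        uv=proj(cam,P.reshape(-1,3)).reshape(P.shape[:2]+(2,)).astype(np.float32)
        G=cv2.remap(g,uv[...,0],uv[...,1],cv2.INTER_CUBIC)
        W=np.clip(T-G,0,None); ok=W.sum(1)>0
        s=(W*ss).sum(1)[ok]/W.sum(1)[ok]+s0
        c=np.polyfit(rs[ok],s,1); res=np.std(s-np.polyval(c,rs[ok]))
        phi+=np.degrees(np.arctan(c[0])); 
        # offset at r=0
        c=np.array([0,c[1]])
    return phi,c[1]*1e3,res*1e3   # angle deg, offset mm of the line from the axis, residual mm
E
cat > m.py <<'E'
from h import *
import sys
k,lp=sys.argv[1],float(sys.argv[2])
for cam in("top","side"):
    i0=cv2.imread(f"pics/{cam}0.png"); im=cv2.imread(f"pics/{cam}{k}.png")
    for T in(130,160): print(cam,"strip",T,np.round(fit(i0,cam,.083,127.5,.045,.105,T,w=.010),2))
    for T in(70,90):
        print(cam,"long",T,np.round(fit(im,cam,.123,lp,.03,.09,T),2),"short",*[np.round(fit(im,cam,.123,lp+d,.028,.058,T),2) for d in(120,240)])
E
python3 m.py 0 44; echo; python3 m.py 3 110
python3 - <<'E'
from h import *
g=cv2.cvtColor(cv2.imread("pics/top0.png"),6)
print(g[222:242,302:336])
E
```

```text
top strip 130 [127.1   -2.27   0.27]
top strip 160 [127.63  -2.89   0.42]
top long 70 [44.75 -0.3   0.15] short [ 1.6556e+02 -2.7300e+00  1.2000e-01] [ 2.8461e+02 -4.0000e-02  1.3000e-01]
top long 90 [44.94 -0.59  0.16] short [ 1.6557e+02 -2.7700e+00  1.3000e-01] [2.8436e+02 7.0000e-02 1.0000e-01]
side strip 130 [132.71 -11.83   0.97]
side strip 160 [131.86 -10.56   0.7 ]
side long 70 [44.66 -2.35  0.23] short [160.09   7.45   0.23] [284.65  -2.31   0.52]
side long 90 [44.63 -2.33  0.21] short [158.35   8.64   0.18] [284.95  -2.33   0.6 ]

top strip 130 [127.1   -2.27   0.27]
top strip 160 [127.63  -2.89   0.42]
top long 70 [111.55  -0.34   0.32] short [ 2.3297e+02 -4.1000e-01  1.9000e-01] [3.5223e+02 1.3700e+00 1.2000e-01]
top long 90 [109.64   2.03   0.78] short [ 2.33e+02 -3.10e-01  1.60e-01] [3.5216e+02 1.3800e+00 1.1000e-01]
side strip 130 [132.71 -11.83   0.97]
side strip 160 [131.86 -10.56   0.7 ]
side long 70 [111.47   2.73   0.29] short [230.15   3.69   0.26] [344.55   1.41   0.75]
side long 90 [111.05   2.91   0.46] short [229.18   4.33   0.3 ] [344.45   1.49   0.68]
[[212 
[... 2114 characters left out ...]
 159 116  85  68  63  65  77 104 134 151 151 148 149 152 153 154 161
  183 203 208 208 208 208 208 209 209 209 209 209 209 209 209 209]
 [203 184 146 104  81  80  85 103 138 171 180 173 160 156 156 156 159 171
  192 206 209 209 209 209 209 210 210 210 210 210 210 210 210 210]
 [209 200 173 131 103 103 120 141 171 197 203 196 188 186 186 186 188 195
  205 210 210 210 210 211 210 210 210 210 210 210 209 210 209 209]
 [210 208 195 168 140 138 160 181 196 207 209 207 206 206 206 206 206 207
  209 210 209 209 210 209 209 208 208 208 209 208 208 208 208 208]
 [210 209 206 195 181 180 191 202 207 208 209 208 208 208 208 208 208 208
  208 208 208 208 208 208 208 208 207 208 208 208 208 208 208 209]]
```

```bash
cat > j.py <<'E'
from h import *
from scipy.optimize import least_squares
def samp(img,cam,z,phi,r0,r1,T,w):
    p,off,res=fit(img,cam,z,phi,r0,r1,T,w=w)
    a=np.radians(p);u=np.array([np.cos(a),np.sin(a)]);v=np.array([-u[1],u[0]])
    return np.array([AX+r*u+off*1e-3*v for r in (r0,r1)])   # ends of the fitted line
def run(cam,imgs,T,Ts,zc=.116,strip=True,skip=()):
    # imgs: {key: approx angle}
    pts=[]
    keys=list(imgs)
    for i,k in enumerate(keys):
        im=cv2.imread(f"pics/{cam}{k}.png")
        for d,r1 in((0,.088),(120,.056),(240,.056)):
            if (k,d) in skip: continue
            pts.append((i,d,samp(im,cam,zc,imgs[k]+d,.03,r1,T,.014)))
    if strip: pts.append((len(keys),0,samp(cv2.imread(f"pics/{cam}0.png"),cam,.0815,127.5,.045,.09,Ts,.010)))
    def f(x):
        out=[]
        for i,d,P in pts:
            a=np.radians(x[2+i]*10+d); v=np.array([-np.sin(a),np.cos(a)])
            out+=list((P-x[:2]/100)@v*1e3)
        return out
    s=least_squares(f,[*AX*100,*[imgs[k]/10 for k in keys]]+([12.75] if strip else []),loss="soft_l1")
    print(cam,T,Ts,"axis",np.round(s.x[:2]*10,2),"angles",np.round(s.x[2:]*10,2),"res",np.round(f(s.x),1))
if __name__=="__main__":
    for T,Ts in((70,130),(80,130),(80,160)):
        run("top",{"0":44.7,"3":111.7},T,Ts)
        run("side",{"0":44.7,"3":111.7},T,Ts,strip=False)
    # pin silhouette: intersect z-mid
    g=cv2.cvtColor(cv2.imread("pics/top0.png"),6)
    for cam,bx in(("side",(304,214,320,236)),):
        g=cv2.cvtColor(cv2.imread("pics/side0.png"),6); print(g[bx[1]:bx[3],bx[0]:bx[2]])
E
python3 j.py
```

```text
top 70 130 axis [598.95 -30.02] angles [ 43.9  112.32 126.71] res [-0.3  0.5 -0.6  0.2 -0.5 -0.3  0.2 -0.5  0.2  0.5  0.1  0.   0.2 -0.1]
side 70 130 axis [599.75 -28.55] angles [ 44.28 111.99] res [-0.5  1.   0.9 -0.9  0.8 -1.8 -0.  -0.1  0.   0.5  2.  -1.4]
top 80 130 axis [598.91 -30.08] angles [ 43.87 112.33 126.67] res [-0.4  0.6 -0.6  0.2 -0.4 -0.3  0.6 -0.9  0.3  0.5  0.1  0.   0.1 -0.1]
side 80 130 axis [599.79 -28.44] angles [ 44.26 111.96] res [-0.4  0.9  1.2 -1.1  0.9 -1.8 -0.1 -0.  -0.   0.4  1.9 -1.4]
top 80 160 axis [598.92 -30.08] angles [ 43.87 112.33 126.66] res [-0.4  0.6 -0.6  0.2 -0.4 -0.3  0.6 -0.8  0.3  0.5  0.1  0.   0.1 -0. ]
side 80 160 axis [599.79 -28.44] angles [ 44.26 111.96] res [-0.4  0.9  1.2 -1.1  0.9 -1.8 -0.1 -0.  -0.   0.4  1.9 -1.4]
[[160 157 158 156 154 150 153 158 160 157 153 151 148 142 135 129]
 [158 158 158 156 153 150 149 152 153 151 143 134 127 117 108 105]
 [158 157 156 155 152 148 143 138 135 130 119 109 103 103 113 127]
 [159 154 149 145 139 132 124 114 107 104 105 113 127 143 167 189]
 [154 143 131 122 113 104  98  96 107 125 143 166 18
[... 454 characters left out ...]
 218 231 236 237 238 238 238]
 [238 238 238 235 223 184 125 114 162 209 228 235 237 238 238 238]
 [238 238 235 226 199 150 104  98 137 179 210 227 235 238 238 238]
 [237 236 230 206 161 120  89  84 106 136 169 209 230 236 237 237]
 [237 235 223 186 138 106  87  80  88 106 136 179 215 228 233 236]
 [237 235 226 196 153 120 100  87  89 100 118 147 177 200 218 227]
 [238 237 233 222 195 164 135 115 109 114 119 127 139 155 176 198]
 [239 238 236 233 225 211 187 160 144 142 145 146 144 140 142 154]
 [239 238 238 237 235 231 222 199 173 166 176 188 191 179 158 144]
 [239 239 238 238 237 236 232 220 192 177 189 213 223 220 205 183]
 [239 239 239 238 237 237 235 229 212 188 188 213 229 233 230 221]]
```

Run:
```python
from h import *
ax=np.array([.5989,-.0301])
for r in(126,126.7,127.4):
    d=np.array([np.cos(np.radians(r)),np.sin(np.radians(r))])*.118+ax
    print(r,d,*[np.round(proj(c,[[*d,.083],[*d,.102],[*d,.122]]),1).tolist() for c in("top","side")])
```

```text
126 [0.52954134 0.06536401] [[306.3, 236.1], [306.2, 235.1], [306.0, 234.1]] [[310.9, 229.1], [311.0, 224.7], [311.1, 220.0]]
126.7 [0.52838023 0.06450953] [[306.6, 236.4], [306.5, 235.5], [306.3, 234.5]] [[310.7, 229.4], [310.8, 224.9], [310.9, 220.2]]
127.4 [0.52722965 0.06364093] [[306.9, 236.8], [306.7, 235.9], [306.6, 234.9]] [[310.5, 229.6], [310.6, 225.2], [310.7, 220.5]]
```

```bash
sed -i 's/^AX=.*/AX=np.array([.5989,-.0301])/' h.py
cat > fin.py <<'E'
from h import *
import sys
cur,tgt,k=float(sys.argv[1]),float(sys.argv[2]),sys.argv[3]
a=np.radians(112); u=np.array([np.cos(a),np.sin(a)]); v=np.array([-u[1],u[0]])
p=np.array([.597,-.031])+.065*u-.020*v
a=np.radians(112.3); u=np.array([np.cos(a),np.sin(a)]); v=np.array([-u[1],u[0]])
D=-(p-AX)@v; r=(p-AX)@u; print("D",D,r)
if len(sys.argv)>4: D+=float(sys.argv[4])
s=cur-14
robot.move_pose([*wp(s,r,D),.25],[180,0,s+90])
print(robot.line_to([*wp(s,r,D),.178],vel=.12,guard=8))
print(arc(s,tgt-3,r=r,off=D,vel=.05),arc(tgt-3,tgt,r=r,off=D,step=1.5,vel=.015))
robot.pause(.2); o=robot.observe(); print(o["ft_force"],o["tool_pos"][:2]-wp(tgt,r,D))
robot.line_to([*wp(tgt-20,r,D),.178],vel=.08)
robot.line_to([*wp(tgt-20,r,D),.25],vel=.15)
q=robot.observe()["q"]; q[0]-=28
robot.goto_joints(q)
print(robot.observe()["time"])
for n in("side","top"): cv2.imwrite(f"pics/{n}{k}.png",robot.grab_frame(n))
E
python3 fin.py 112.3 126.5 4
python3 - <<'E'
import sys; sys.path.insert(0,'.')
from j import *
for T in(70,80):
    run("top",{"0":44,"3":112.3,"4":126.5},T,130); run("side",{"0":44,"3":112.3,"4":126.5},T,130,strip=False)
a=cv2.imread("pics/top4.png")[140:265,275:435]; cv2.imwrite("pics/t4c.png",cv2.resize(a,None,fx=4.8,fy=4.8,interpolation=cv2.INTER_CUBIC))
a=cv2.imread("pics/side4.png")[190:330,285:450]; cv2.imwrite("pics/s4c.png",cv2.resize(a,None,fx=4.2,fy=4.2,interpolation=cv2.INTER_CUBIC))
E
```

```text
D 0.018240654485481726 0.06478266767601225
False
True True
[ 2.52985892  0.86675727 -1.44891945] [ 9.18800456e-05 -2.23654365e-05]
16.6
top 70 130 axis [598.79 -30.06] angles [ 43.88 112.31 126.74 126.6 ] res [-0.4  0.5 -0.6  0.  -0.3 -0.2 -0.  -0.7  0.2  0.7  0.1  0.1  0.6  0.1
 -0.1 -0.3 -0.2 -0.   0.1 -0.1]
side 70 130 axis [599.77 -28.27] angles [ 44.27 112.06 126.05] res [-0.4  0.7  1.4 -0.6  0.6 -1.6  0.1 -0.1  0.3  0.3  1.7 -2.  -0.3 -0.2
 -0.5  0.1 -1.2  8.8]
top 80 130 axis [598.77 -30.1 ] angles [ 43.85 112.33 126.75 126.56] res [-0.4  0.6 -0.6 -0.  -0.3 -0.1  0.4 -1.   0.3  0.7  0.1  0.1  0.6  0.
 -0.  -0.2 -0.1 -0.   0.1 -0.1]
side 80 130 axis [599.79 -28.17] angles [ 44.23 112.02 126.03] res [-0.4  0.6  1.6 -0.7  0.8 -1.6  0.  -0.   0.3  0.2  1.6 -2.  -0.3 -0.2
 -0.8  0.2 -1.6  7.6]
```

View pics/t4c.png

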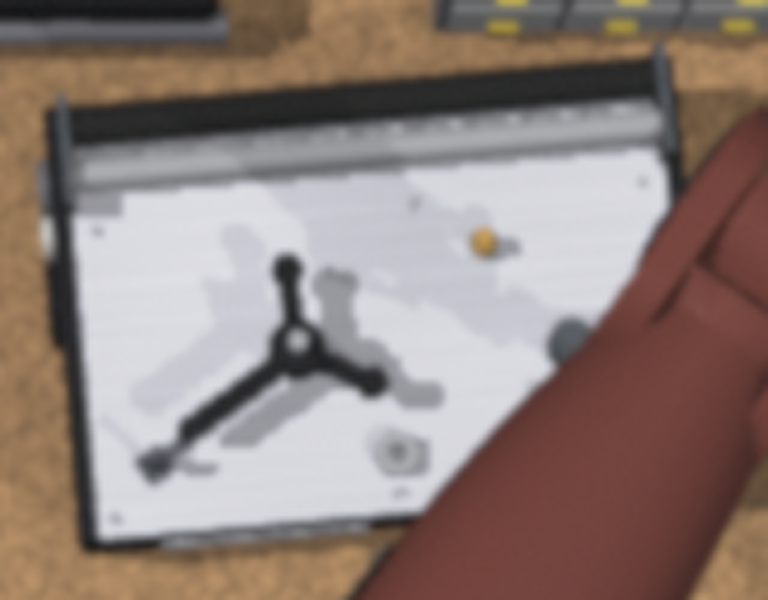

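View pics/s4c.png

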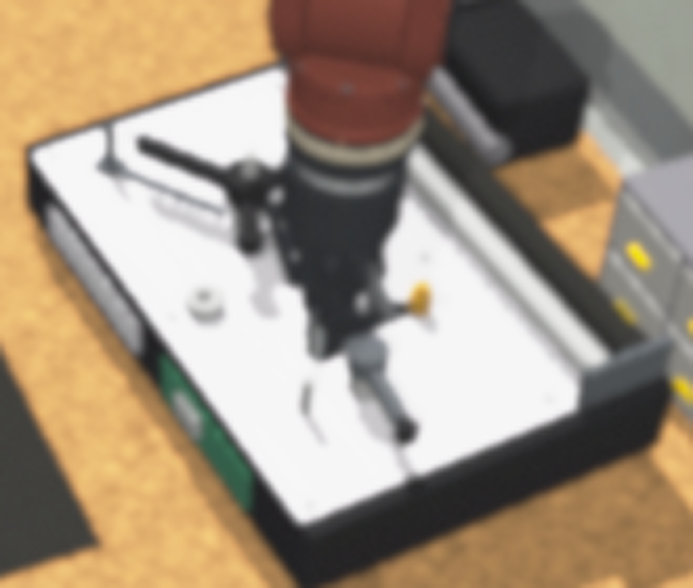

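Run:
```python
from h import *
ax=np.array([.5998,-.0283])
for k in("3","4"):
  im=cv2.imread(f"pics/side{k}.png")
  for T in(110,130,150,170): 
    print(k,T,np.round(fit(im,"side",.0815,126.7,.045,.095,T,ax=ax,w=.009),2))
```

```text
Traceback (most recent call last):
  File "h.py", line 37, in fit
    c=np.polyfit(rs[ok],s,1); res=np.std(s-np.polyval(c,rs[ok]))
TypeError: expected non-empty vector for x
```

Run:
```python
from h import *
ax=np.array([.5998,-.0283])
for k in("3","4"):
  im=cv2.imread(f"pics/side{k}.png")
  for T in(150,170,190): 
    print(k,T,np.round(fit(im,"side",.0815,126.7,.045,.095,T,ax=ax,w=.009),2))
```

```text
3 150 [1.2103e+02 5.0500e+00 1.2000e-01]
3 170 [125.33   0.98   0.62]
3 190 [ 1.2634e+02 -2.0000e-02  6.4000e-01]Traceback (most recent call last):
  File "<stdin>", line 6, in <module>
  File "h.py", line 37, in fit
    c=np.polyfit(rs[ok],s,1); res=np.std(s-np.polyval(c,rs[ok]))
    raise TypeError("expected non-empty vector for x")
TypeError: expected non-empty vector for x
```

```bash
cat > lev.py <<'E'
from h import *
PV=np.array([.604,-.208])
def lp(phi,r,off):
    a=np.radians(phi); u=np.array([np.cos(a),np.sin(a)]); v=np.array([-u[1],u[0]]); return PV+r*u+off*v
E
python3 - <<'E'
from lev import *
Z=.178;r=.062
robot.move_pose([*lp(-95,r,.038),.25],[180,0,-185])
print(robot.line_to([*lp(-95,r,.038),Z],vel=.12,guard=8),robot.observe()["time"])
robot.line_to([*lp(-95,r,.021),Z],vel=.06,guard=10)
hit=False
for ph in list(range(-100,-151,-5))+list(range(-153,-176,-2)):
    if robot.line_to([*lp(ph,r,.021),Z],vel=.05 if ph>=-150 else .015,rotation=[180,0,ph-90],guard=10 if ph>-150 else 7):
        hit=True;break
o=robot.observe(); print(hit,ph,o["ft_force"],o["tool_pos"],o["time"])
f=robot.grab_frame("side"); cv2.imwrite("pics/s5.png",cv2.resize(f[190:330,285:450],None,fx=4.2,fy=4.2,interpolation=2))
E
```

```text
False 17.9333
True -165 [ 2.60576674 -3.9593994  -0.70287285] [ 0.55062536 -0.24667097  0.17808845] 23.3833
```

View pics/s5.png

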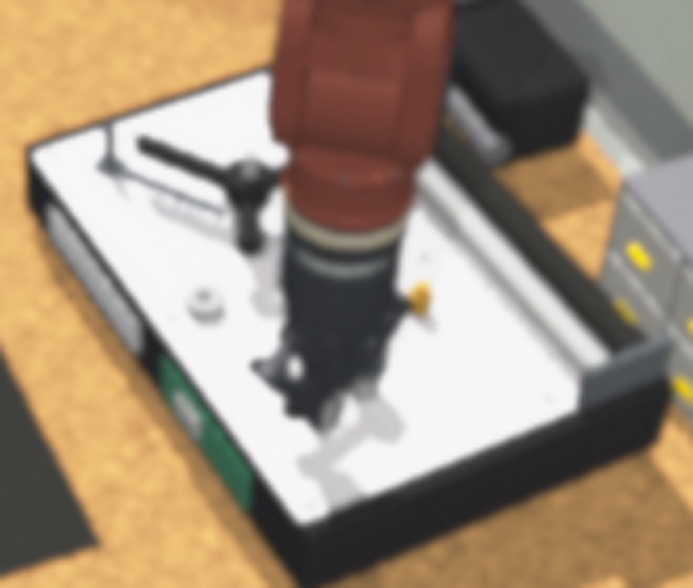

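Run:
```python
from lev import *
Z=.178
p=robot.observe()["tool_pos"][:2]; a=np.radians(-163); v=np.array([-np.sin(a),np.cos(a)])
print(robot.line_to([*(p-.006*v),Z],vel=.01,guard=14)); o=robot.observe(); print(o["ft_force"],o["tool_pos"])
p2=o["tool_pos"][:2]
robot.line_to([*(p2+.03*v),Z],vel=.1)
robot.line_to([*(p2+.03*v),.30],vel=.2)
q=robot.observe()["q"]; q[0]-=45
robot.goto_joints(q)
print(robot.observe()["time"])
for n in("side","top"): cv2.imwrite(f"pics/{n}6.png",robot.grab_frame(n))
a=cv2.imread("pics/top6.png")[140:265,275:435]; cv2.imwrite("pics/t6c.png",cv2.resize(a,None,fx=4.8,fy=4.8,interpolation=cv2.INTER_CUBIC))
a=cv2.imread("pics/side6.png")[190:330,285:450]; cv2.imwrite("pics/s6c.png",cv2.resize(a,None,fx=4.2,fy=4.2,interpolation=cv2.INTER_CUBIC))
from j import *
run("top",{"0":44,"3":112.3,"6":126.5},70,130)
```

```text
True
[ 2.43279153 -4.96839246 -0.86048672] [ 0.55056312 -0.24627918  0.17822411]
26.7833
top 70 130 axis [598.8  -30.07] angles [ 43.88 112.31 126.76 126.59] res [-0.4  0.6 -0.6 -0.  -0.3 -0.2 -0.  -0.7  0.2  0.7  0.1  0.1  0.7  0.
 -0.3 -0.  -0.2 -0.1  0.1 -0.1]
```

View pics/t6c.png

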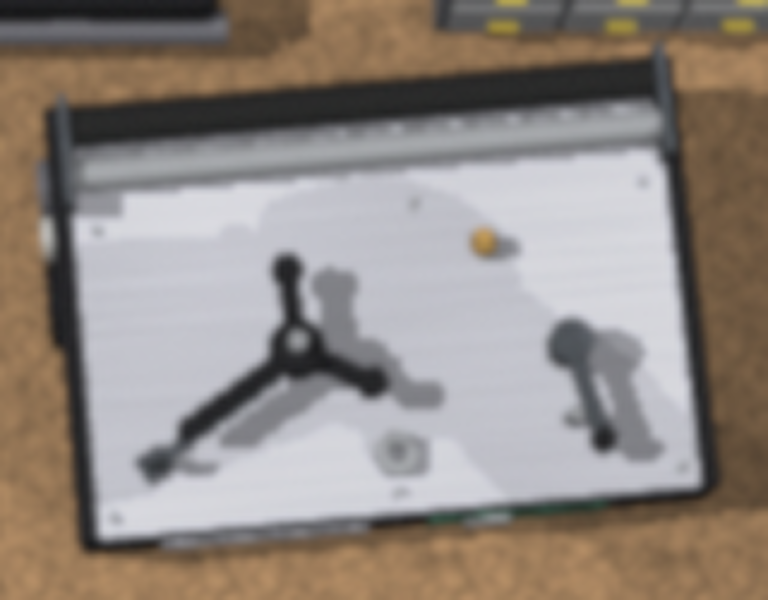

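View pics/s6c.png

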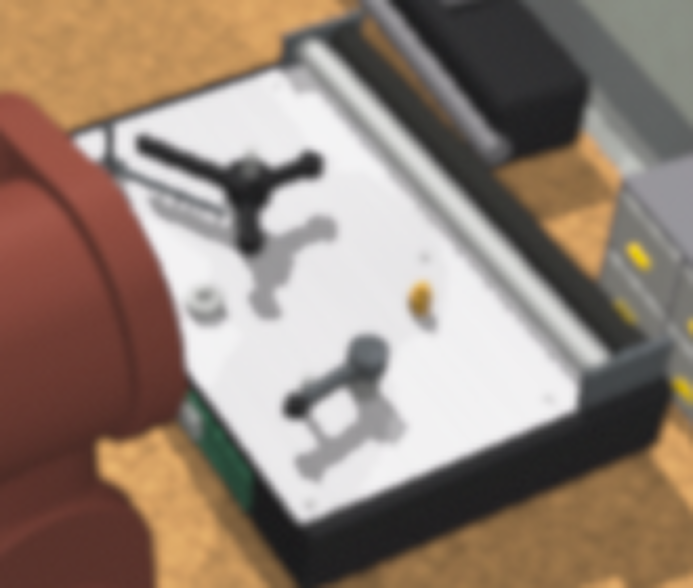

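Run:
```python
from lev import *
import h
im=cv2.imread("pics/top6.png"); 
p=fit(im,"top",.112,-161,.02,.06,130,ax=PV); print("lever",p)
K=[(92,545),(710,490)]; a,b=[ray("top",[275+(x+.5)/4.8-.5,140+(y+.5)/4.8-.5],.08)[0] for x,y in K]; d=b-a
print("unit -y dir",np.degrees(np.arctan2(d[1],d[0])))
print(robot.job_done())
```

```text
lever (np.float64(-164.88063915145688), np.float64(3.797514766195392), np.float64(0.815968489918489))
unit -y dir -85.06537835580974
the job is handed in; nothing more can be done
None
```

I turned the wheel until its long arm points at the index pin, then pushed the brake lever clockwise to its stop post, and handed the job in at about 27 s.

- **Wheel:** I pushed the long arm counter-clockwise with closed fingertips in two passes, backing off sideways before lifting so the wheel would not ride up. After the lever push, the last top view put the arm at 126.6° and the strip and pin at 126.7–126.8°. An earlier side-view fit gave about 126.0° for the arm and 126.3° for the strip. That strip fit was weak: it shifted with the image threshold and failed in the later frames.
- **Brake lever:** The fingertip met firm resistance at the expected angle. A second push, stopped after the force changed by another 14 N, did not move it further. The last views show the lever against the post. My rough angle readings were about −160° to −165°, against an expected −162.4°.
- **Loose parts:** In the last views the bearing and spacer look unmoved. The fingers stayed away from the other items, but I did not check those separately.

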